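Clear the record deck and hold the accessory case open

TASK

Help me pack up the record deck: lift the brass record weight off the record, where it was left standing off-centre on the freely spinning platter, and set it gently down upright on the round green coaster, wholly on it, without leaning on the record. Then raise the lid of the blue accessory case and finish while still holding it open at 50 degrees from closed (within 5 degrees), so that I can put the things away; it falls shut if you let go. Leave the amber bottle, the red adapter and the brush where they are.

Things in the scene. Friction and masses are not known exactly. Their poses are not given: they have to be found in the camera images.
- weight_center (a point): centre (half-way up) of the loose record weight: an upright solid brass cylinder, 50 mm in diameter, 44 mm high (top edge bevelled to 44 mm over its last 10 mm), about 0.2 to 0.45 kg. It starts standing on the record, 65 to 120 mm from the spindle. Its z axis is the cylinder's axis, up.
- platter (a joint): angle of the deck's platter about the vertical (rad, anticlockwise from above); it carries a black 12-inch record (300 mm in diameter, yellow label) and spins almost freely: sideways pushes turn it. The record's top is 83 mm above the table, 22 mm below the middle of the standing weight. A steel spindle 7 mm thick stands 12 mm above the record at its centre
- deck: record deck, fixed: wooden plinth 330 mm (x) by 400 mm (y) with its flat top 55 mm above the table; origin under its centre at table height. The platter's axis is 45 mm from the centre towards its +y. A fixed tonearm, up to 121 mm above the table, is parked along the plinth 120 to 165 mm from the centre towards its -y.
- coaster_top (a point): centre of the upper face of the round green coaster, fixed to the table: 100 mm in diameter, 5 mm thick. It lies either between deck and case or on the far side of the case.
- lid (a joint): opening angle of the case's lid (rad): 0 closed, 0.873 = 50 degrees, stop at 1.40. No catch and no friction: it falls shut from any angle. Lid about 0.35 kg, so about 2 N at the handle.
- lid_handle (a point): middle of the lid's handle: a straight round steel bar 10 mm thick, 110 mm long, parallel to the hinge, 45 mm in front of the lid's edge, a post at each end: a clear gap of 40 mm behind it takes one part-open finger. 243 mm from the hinge; 86 mm above the table when shut. y runs along the bar, x points to the hinge. It turns with the lid; a gripper closed across the bar may stay vertical: the bar turns in it.
- lid_hinge (a point): middle of the hinge line (its y axis) at the case's rear upper edge, 81 mm above the table. The lid opens upwards about it: at angle a the bar is 243 cos(a) - 5 sin(a) mm in front of it (robot's side) and 243 sin(a) + 5 cos(a) mm above it.
- case: blue accessory case, fixed: 200 mm (x, front to back) by 180 mm (y) by 80 mm high, with a 10 mm lid on top; origin under its centre, its front (-x) faces the robot
- bottle: bystander: upright amber bottle with white cap, 48 mm in diameter, 120 mm high, loose; origin at its foot. It stands in whichever of the coaster's two places is not taken by the coaster.
- adapter: bystander: red plastic centre adapter, a disc 38 mm in diameter and 13 mm high, loose, lying on the plinth's front corner; origin under its centre
- brush: bystander: record brush with wooden back, 110 by 45 by 35 mm, loose on the table between deck and case, farther back than the coaster's place; origin under its centre, long axis x

How it is judged:
On the way, in this order (a step that is already met when the one before it is completed fails the run):
1. the weight is lifted clear of the record, held by the gripper (height (world z) of weight_center above 0.125 m and contact force between weight and platter below 0.05 N and contact force between the fingers and weight above 0.5 N), for 0.1 s.
2. the weight stands upright, wholly on the coaster, released, while the lid is still shut (horizontal distance between weight_center and coaster_top below 0.026 m and z of weight_center in the frame of coaster_top below 0.026 m and angle between weight_center's own z axis and vertical below 0.1 rad and contact force between each of the arm, the fingers and weight below 0.05 N and linear speed of weight below 0.03 m/s and value of joint lid below 0.1 rad), for 0.2 s.
At the end, for the whole second after the job is handed in: The fingers hold the lid still at 50 degrees (45 to 55), touching it with over 0.5 N, nothing loose propping it; the weight stands upright (0.1 rad), still and untouched, within 26 mm of the coaster's centre; bottle, adapter and brush are within 25 mm of where they began (value of joint lid between 0.78 and 0.966 rad and velocity of joint lid between -0.1 and 0.1 rad/s and contact force between the fingers and lid above 0.5 N and contact force between each of weight, bottle, brush, adapter and lid below 0.05 N and horizontal distance between weight_center and coaster_top below 0.026 m and z of weight_center in the frame of coaster_top below 0.026 m and angle between weight_center's own z axis and vertical below 0.1 rad and linear speed of weight below 0.03 m/s and contact force between the fingers and weight below 0.05 N and distance of each of bottle, adapter, brush from where it was at the start of the episode below 0.025 m); the arm keeps its last pose, push and grip.
It fails at once if a bystander (bottle, adapter, brush) is shifted by more than 25 mm (distance of any of bottle, adapter, brush from where it was at the start of the episode above 0.025 m).
It fails at once if the gripper leans on the record with more than 12 N (contact force between the fingers and platter above 12 N).
It fails at once if the weight is dropped on to the coaster or the table (falls faster than 0.5 m/s close above it, not in the grip) (linear speed of weight above 0.5 m/s and height (world z) of weight_center below 0.05 m and contact force between the fingers and weight below 0.1 N).
It fails at once if the weight is tipped over (angle between weight_center's own z axis and vertical above 0.8 rad).
It also fails if it takes over 56 s, if anything falls off the work surface, if the arm or the gripper's body presses on something with over 40 N, if the wrist force passes 120 N, or if a joint passes its speed limit or range.

ROBOT

A 7-joint arm with a two-finger parallel gripper is mounted at the origin on the work surface. World frame = base frame: x ahead of the robot, y to its left, z up, the work surface at z = 0. Lengths are in m, angles in rad, forces in N, time in s.
With the tool pointing down it reaches from about 0.4 to 0.85 m from the base axis. Payload 10.4 kg.
Tool frame: the origin (TCP) lies between the finger pads; the fingertips stand 19 mm ahead of it and the grasp point (between the pads) is the TCP (manip.tip_reach is the z of the fingertips in the tool frame, in m); z points along the fingers, y is the direction in which the jaws open and shut (so a half turn about z gives the same grasp; the last joint's range is limited). The gripper opens to 85 mm and grips with 20 to 120 N. Pads are 22 mm wide; open, the fingers measure 114 mm over their backs; the gripper's body (76 mm by 85 mm) begins 54 mm behind the grasp point. The pads swing forward as they close: fully open they stand 13 mm farther back than shut.
Start: joints at [1.131, 0.332, -0.065, 1.46, 0.022, 1.35, -0.088], TCP at [0.253, -0.572, 0.25] pointing down, gripper open.
Joint ranges: [-2.6, 2.6], [-0.5, 2.12], [-1.47, 1.34], [0.16, 2.42], [-1.27, 4.41], [0.06, 2.06], [-2.6, 2.6]. Speed limits (rad/s): [2.22, 2.22, 2.79, 2.79, 3.14, 3.14, 3.14].

INTERFACE

Orientations are given as a unit quaternion [x, y, z, w].
In Python, from workcell import sensors, cams, manip gives the robot as it stands.
- The arm moves only by the shell command python3 -m jog 'ROWS' [FORCE]. ROWS is JSON, a list of rows, each a list of 3 entries, a list of its own where there are three numbers: the shift along the world's x, y, z in m, then the turn, a rotation vector about the world's x, y, z in rad, then the opening in per cent of the stroke, from 0 (shut) to 100 (fully open). In form: [[[dx, dy, dz], [wx, wy, wz], grip], ...]. A call has 1 to 5 rows; each row shifts and turns the pose as measured when the row begins; what a row does not reach is not made up. A row lasts 1/8 s, in which the tool goes at most 62.5 mm and 10.7 degrees, less where a joint would pass 70% of its speed; a pose out of reach is approached as far as the arm can. A call with a gripper value outside its range is refused whole. The fingers move at their own pace and stop on an object; FORCE is the grip in N (left out, the last holds). Time passes only in rows, so rows that do not move let the fingers close. It gives the time, the measured TCP pose, the force and the opening at its end, in the units of the state.
- sensors.get_obs(): the state, without advancing time (a new reading comes with each control period).
- cams.camera(name): name is "scene" or "top" or "wrist"; returns (picture, depth): 384x512x3 uint8, red, green, blue; 384x512 float32, m along the optical axis (not along the pixel's ray), 0 where there is no reading.
- cams.camera_model(name): a dict with "intrinsics" (3x3 intrinsics, pixels), "view" (4x4, takes a point from world to camera coordinates). Camera axes: x right, y down, z forward; pixel columns grow to the right and rows downward; lengths in m; the calibration is good to about 2 mm. The wrist camera is an equidistant fisheye: a pixel r from the principal point sees the ray r / f radians off the axis. A picture is of the moment at which its call begins: read the wrist's pose just before it. camera_model takes no time and is no camera call; for the wrist camera it gives the pose at the moment of the call.
- manip.hand_in(): hands the job in, once; it reports no verdict.
The state is a dict: "clock": time; "joint_pos": joint angles; "joint_velocities": joint speeds; "tau": joint torques, N m; "position": TCP position; "ee_rot": TCP orientation; "ft_force": force on the tool from outside, world axes, zero at the start; "torque": the same for the moment, N m; "grip_width": opening from 0.0 (shut) to 1.0 (fully open).
Only numpy, scipy, OpenCV 4.12 (cv2) and the standard library are available. Lean on these libraries where they do the work, as an engineer would, in place of code of your own. Each camera call takes 0.05 s, during which the arm holds its last target.

## Working session

There is one attempt and no reset: what is moved stays moved. The work goes in short steps, Python scripts to look and compute and a shell command to move; the robot and the scene stay as the last step left them, time stands still between calls to the robot, and variables do not carry over. Pictures are saved under pics/ and viewed, and the job is handed in when it is done.

```bash
mkdir -p pics; ls; python3 - <<'E'
from workcell import sensors,cams,manip
import cv2,numpy as np
o=sensors.get_obs();print(o,manip.tip_reach)
for n in("scene","top"):
    p,d=cams.camera(n);cv2.imwrite(f"pics/{n}0.png",p[:,:,::-1]);np.savez(f"{n}0.npz",p=p,d=d);m=cams.camera_model(n);print(n,m)
E
```

```text
pics
{'clock': 0.0, 'joint_pos': array([ 1.13140538,  0.33285027, -0.06471885,  1.46095269,  0.02160583,
        1.3498968 , -0.08847837]), 'joint_velocities': array([ 7.66630323e-04, -2.47023117e-04, -2.19092604e-05, -2.39178934e-04,
       -8.71607595e-04, -1.05279883e-03,  5.71609309e-05]), 'tau': array([ 1.96425513e-03, -6.25443363e+01,  5.01494645e-02, -3.91609025e+01,
        1.63091195e-02,  9.76501586e-03, -4.76941682e-05]), 'position': array([ 0.25287927, -0.57117085,  0.24952402]), 'ee_rot': array([ 9.78357481e-01,  2.06920617e-01, -1.78099712e-04, -6.82760340e-04]), 'ft_force': array([ 0.85674881, -0.60154128, -0.28817926]), 'torque': array([-0.00292892, -0.0310412 , -0.01554704]), 'grip_width': 0.9998578371364168} 0.019
scene {'intrinsics': array([[413.93843754,   0.        , 251.41609406],
       [  0.        , 413.93843754, 193.51834669],
       [  0.        ,   0.        ,   1.        ]]), 'view': array([[ 2.03855645e-01,  9.79000783e-01, -5.85161724e-04,
        -4.92574694e-02],
       [ 7.39341719e-01, -1.54343593e-01, -6.55402074e-01,
        -3.77778508e-01],
       [-6.41729460e-01,  1.33174778e-01, -7.55279934e-01,
         1.55887177e+00],
       [ 0.00000000e+00,  0.00000000e+00,  0.00000000e+00,
         1.00000000e+00]])}
top {'intrinsics': array([[353.52262262,   0.        , 260.10485381],
       [  0.        , 353.52262262, 191.7683073 ],
       [  0.        ,   0.        ,   1.        ]]), 'view': array([[-0.05374062, -0.99855441,  0.00101402, -0.04598273],
       [-0.97813147,  0.05243711, -0.20126894,  0.56642242],
       [ 0.20092482, -0.01180816, -0.97953549,  0.9000941 ],
       [ 0.        ,  0.        ,  0.        ,  1.        ]])}
```

View pics/top0.png

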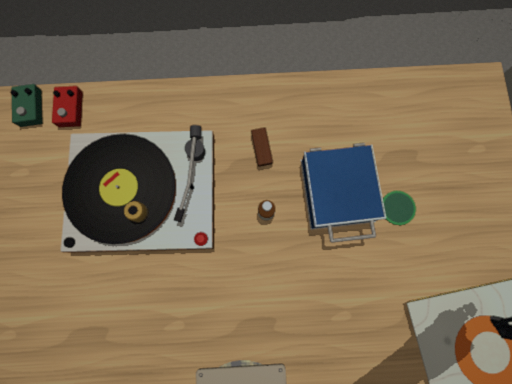

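View pics/scene0.png

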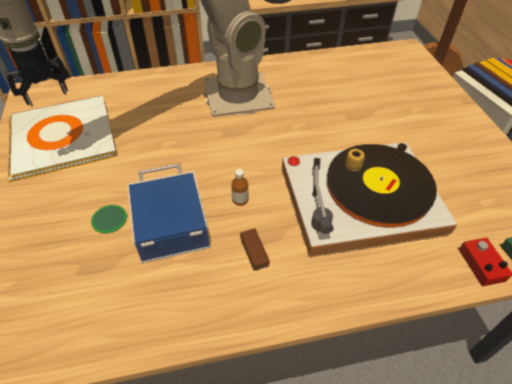

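The top view shows the weight at about (135,211), label centre at (118,187), coaster at (399,208), the case with its handle bar at about (353,238), the bottle at (266,208), the brush at (262,147) and the adapter at (201,239). Next I'll measure.

```bash
cat >h.py <<'E'
import numpy as np,cv2
from workcell import cams
def cast(m,u,v,z):
    K=m["intrinsics"];V=m["view"];R=V[:3,:3];t=V[:3,3]
    d=R.T@np.linalg.inv(K)@np.array([u,v,1.]);c=-R.T@t
    return c+d*(z-c[2])/d[2]
def cloud(m,dep):
    K=m["intrinsics"];V=m["view"];R=V[:3,:3];t=V[:3,3]
    v,u=np.mgrid[:dep.shape[0],:dep.shape[1]]
    P=np.stack([(u-K[0,2])/K[0,0]*dep,(v-K[1,2])/K[1,1]*dep,dep],-1)
    return (P-t)@R
def proj(m,p):
    q=m["intrinsics"]@(m["view"][:3,:3]@np.asarray(p)+m["view"][:3,3]);return q[:2]/q[2]
E
python3 - <<'E'
from h import *
for n in("top","scene"):
    f=np.load(n+"0.npz");p,d=f["p"],f["d"];m=cams.camera_model(n);C=cloud(m,d)
    hsv=cv2.cvtColor(p,cv2.COLOR_RGB2HSV);H,S,Vv=[hsv[...,i].astype(int) for i in range(3)]
    X,Y,Z=C[...,0],C[...,1],C[...,2]
    def rep(name,mk,z=None):
        k,l,st,ce=cv2.connectedComponentsWithStats(mk.astype(np.uint8))
        if k<2: print(n,name,'none');return
        i=1+np.argmax(st[1:,4]);mm=l==i
        q=C[mm];print(n,name,st[i],'cloud med',np.median(q,0).round(4),'min',q.min(0).round(3),'max',q.max(0).round(3),'cast',cast(m,*ce[i],z).round(4) if z is not None else '')
        return mm
    rep('coaster',(H>50)&(H<85)&(S>120)&(Z<0.03)&(Z>-.02)&(X>.3)&(X<.7),.005)
    rep('weighttop',(Z>.122)&(Z<.135)&(Y>.2)&(H>8)&(H<30)&(S>60),.127)
    rep('weightall',(Z>.09)&(Z<.135)&(Y>.2)&(H>8)&(H<30)&(S>60)&(abs(Z-.083)>.006),.127)
    rep('label',(H>24)&(H<35)&(S>150)&(Y>.2)&(Z>.07)&(Z<.09),.083)
    rep('record',(Vv<60)&(Z>.07)&(Z<.09),.083)
    rep('lid',(H>100)&(H<125)&(S>120)&(Z>.08)&(Z<.1),.09)
    mm=rep('handle',(S<90)&(Z>.06)&(Z<.1)&(Y<-.1)&(Y>-.5)&(X<.5),.091)
    rep('bottle',(Z>.05)&(Z<.14)&(Y>-.15)&(Y<.1)&(X>.3)&(X<.6),.12)
E
python3 - <<'E'
import cv2
p=cv2.imread('pics/top0.png')
cv2.imwrite('pics/z1.png',cv2.resize(p[125:255,290:420],None,fx=4,fy=4,interpolation=cv2.INTER_CUBIC))
cv2.imwrite('pics/z2.png',cv2.resize(p[125:255,55:225],None,fx=4,fy=4,interpolation=cv2.INTER_CUBIC))
E
```

```text
top coaster [384 192  31  33 138] cloud med [ 0.4938 -0.4759  0.0046] min [ 0.46  -0.512 -0.001] max [ 0.554 -0.428  0.008] cast [ 0.5027 -0.4727  0.005 ]
top weighttop [125 201  19  19 229] cloud med [0.5206 0.2391 0.1265] min [0.497 0.218 0.122] max [0.543 0.263 0.132] cast [0.5201 0.2398 0.127 ]
top weightall [125 201  23  21 336] cloud med [0.5166 0.2339 0.1255] min [0.496 0.217 0.09 ] max [0.544 0.263 0.132] cast [0.5168 0.2338 0.127 ]
top label [  99  169   39   37 1018] cloud med [0.5868 0.2946 0.0834] min [0.542 0.248 0.078] max [0.641 0.35  0.088] cast [0.5887 0.2967 0.083 ]
top record [  62  134  114  110 8078] cloud med [0.59   0.3045 0.083 ] min [0.443 0.148 0.07 ] max [0.739 0.447 0.089] cast [0.5878 0.2995 0.083 ]
top lid [ 307  146   76   78 4663] cloud med [ 0.5635 -0.2967  0.0905] min [ 0.466 -0.389  0.085] max [ 0.667 -0.206  0.096] cast [ 0.5638 -0.2968  0.09  ]
top handle [313 207  74  36 509] cloud med [ 0.4548 -0.3028  0.0901] min [ 0.417 -0.396  0.061] max [ 0.499 -0.21   0.096] cast [ 0.4499 -0.3019  0.091 ]
top bottle [ 195  182   19   67 1127] cloud med [0.5
[... 592 characters left out ...]
.5888 0.2896 0.0817] min [0.543 0.248 0.076] max [0.641 0.346 0.087] cast [0.5915 0.2916 0.083 ]
scene record [ 328  146  107   77 4973] cloud med [0.6259 0.3017 0.0815] min [0.449 0.149 0.076] max [0.74  0.441 0.088] cast [0.6192 0.2933 0.083 ]
scene lid [ 130  175   75   67 3720] cloud med [ 0.5804 -0.3002  0.0896] min [ 0.469 -0.388  0.08 ] max [ 0.67  -0.208  0.095] cast [ 0.5797 -0.2999  0.09  ]
scene handle [128 164  68  28 329] cloud med [ 0.4628 -0.3042  0.0891] min [ 0.42  -0.394  0.083] max [ 0.5   -0.212  0.094] cast [ 0.4558 -0.3038  0.091 ]
scene bottle [282 156  32  47 722] cloud med [0.5194 0.0761 0.0545] min [0.42 0.05 0.05] max [0.6   0.1   0.069] cast [0.5762 0.0545 0.12  ]
```

View pics/z1.png

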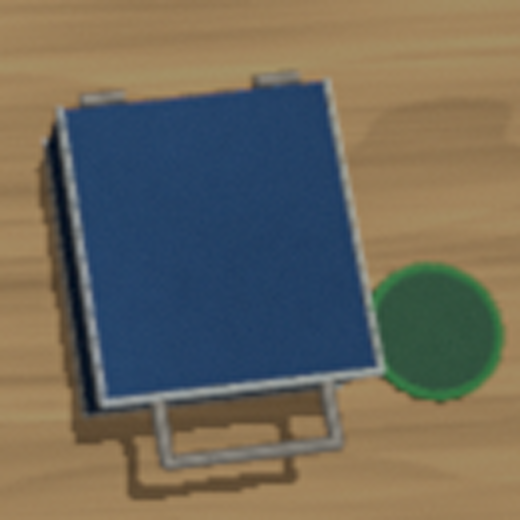

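View pics/z2.png

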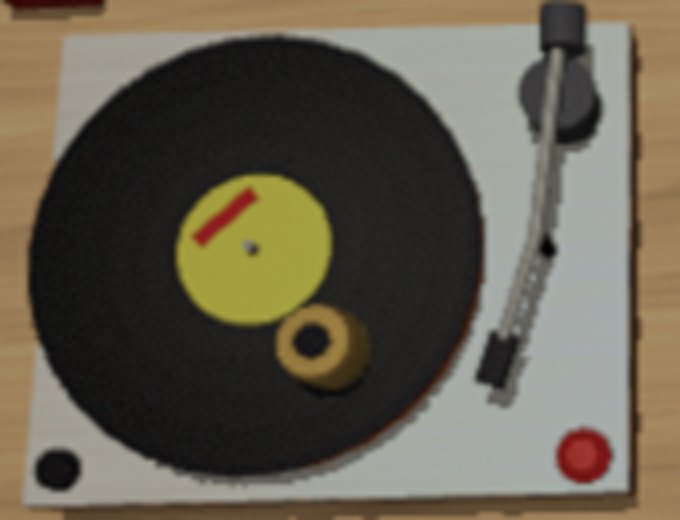

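```bash
python3 - <<'E'
from h import *
for n in("top","scene"):
    f=np.load(n+"0.npz");p,d=f["p"],f["d"];m=cams.camera_model(n);C=cloud(m,d)
    hsv=cv2.cvtColor(p,cv2.COLOR_RGB2HSV);H,S,V=[hsv[...,i].astype(int) for i in range(3)]
    X,Y,Z=C[...,0],C[...,1],C[...,2]
    mk=((H>45)&(H<90)&(S>80)&(abs(Z)<.03)&(X>.35)&(X<.7)&(Y<-.3)).astype(np.uint8)
    c=max(cv2.findContours(mk,0,1)[0],key=cv2.contourArea)[:,0]
    P=np.array([cast(m,u,v,.005)[:2] for u,v in c])
    ctr,r=cv2.minEnclosingCircle((P*1000).astype(np.float32));print(n,'coaster enc',ctr,r,len(c),mk.sum())
    A=np.c_[2*P,np.ones(len(P))];s=np.linalg.lstsq(A,(P**2).sum(1),rcond=None)[0];print('lsq',s[:2],np.sqrt(s[2]+s[:2]@s[:2]))
    # lid top rect
    mk=((H>100)&(H<125)&(S>100)&(Z>.083)&(Z<.1)&(Y<-.1)).astype(np.uint8)
    c=max(cv2.findContours(mk,0,1)[0],key=cv2.contourArea)[:,0]
    P=np.array([cast(m,u,v,.091)[:2] for u,v in c])
    print('lid',cv2.minAreaRect((P*1000).astype(np.float32)))
    # handle bar points: cloud
    mk=(X<.452)&(X>.38)&(Z>.07)&(Z<.1)&(Y<-.2)&(Y>-.42)
    q=C[mk];print('bar n',len(q));
    a=np.polyfit(q[:,1],q[:,0],1);print('slope',a,'y',q[:,1].min(),q[:,1].max(),'z',np.median(q[:,2]))
    print('top')
    # others
    for nm,cc in(('adapter',((H<6)|(H>174))&(S>150)&(Z>.05)&(Z<.08)&(X<.5)),('bottlecap',(S<60)&(V>150)&(Z>.1)&(Z<.14)&(abs(Y)<.15)),('brush',(V<110)&(Z>.02)&(Z<.05)&(Y>-.2)&(Y<.1)&(X>.55))):
        q=C[cc];print(nm,len(q),np.median(q,0).round(3) if len(q) else '')
m=cams.camera_model("top")
for uv in((332.5,240.7),(375.5,236.),(353.5,238.4)):print(cast(m,*uv,.089))
E
python3 - <<'E'
from workcell import cams
import cv2
p,d=cams.camera("wrist");cv2.imwrite("pics/w0.png",p[:,:,::-1])
E
```

```text
top coaster enc (507.97674560546875, -464.6946105957031) 49.02574157714844 95 863
lsq [ 0.50792495 -0.46741832] 0.046128731772055266
lid ((566.4495849609375, -296.57342529296875), (193.28184509277344, 173.7672882080078), 3.5653440952301025)
bar n 253
slope [-0.0306023  0.4201499] y -0.36709011653999296 -0.24581218740758715 z 0.08947578395419561
top
adapter 122 [0.445 0.086 0.066]
bottlecap 50 [ 0.515 -0.09   0.12 ]
brush 636 [ 0.695 -0.085  0.034]
scene coaster enc (512.1414794921875, -466.2470703125) 48.190921783447266 86 705
lsq [ 0.51232833 -0.4664301 ] 0.04656264548219438
lid ((573.2515258789062, -298.1671142578125), (197.5558319091797, 171.4197235107422), 3.410209894180298)
bar n 177
slope [-0.01890879  0.42470819] y -0.36651123040064526 -0.2461669790414054 z 0.08785548480031306
top
adapter 69 [0.453 0.084 0.064]
bottlecap 152 [0.613 0.1   0.108]
brush 298 [0.698 0.047 0.031]
[ 0.41980841 -0.25317543  0.089     ]
[ 0.42578377 -0.36397634  0.089     ]
[ 0.42273419 -0.30721171  0.089     ]
```

View pics/w0.png

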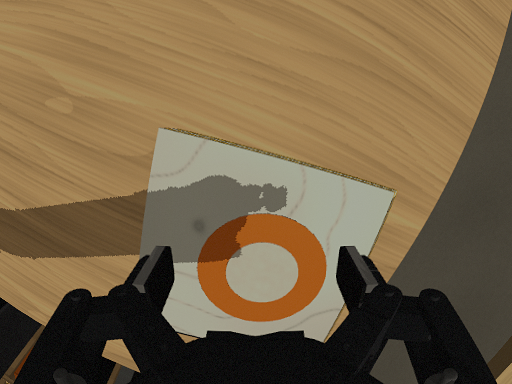

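The wrist view shows only the mat with the orange ring. The weight is at about (0.521, 0.240), the coaster at (0.511, -0.466), and the bar's middle at (0.423, -0.307) with a yaw of about 3°. I'll move towards the weight and turn the jaws to open along x.

```bash
python3 -m jog '[[[0.04,0.045,0],[0,0,0.15],100],[[0.05,0.05,0],[0,0,0.15],100],[[0.05,0.05,0],[0,0,0.15],100],[[0.05,0.05,0],[0,0,0.15],100],[[0.03,0.055,0],[0,0,0.15],100]]' 40
```

```text
clock: 0.78
position: [0.4558, -0.336, 0.248]
ee_rot: [0.831, 0.556, -0.002, -0.0]
ft_force: [0.7, -0.7, 0.7]
grip_width: 0.999
```

```bash
python3 -m jog '[[[0.01,0.06,0],[0,0,0.1],100],[[0.01,0.06,0],[0,0,0.1],100],[[0.01,0.06,0],[0,0,0.1],100],[[0.01,0.06,0],[0,0,0.1],100],[[0.01,0.06,0],[0,0,0],100]]' ; python3 -m jog '[[[0.01,0.06,0],[0,0,0],100],[[0.01,0.06,0],[0,0,0],100],[[0,0.06,0],[0,0,0],100],[[0,0.06,0],[0,0,0],100],[[0,0.04,0],[0,0,0],100]]'
```

```text
clock: 1.4
position: [0.5065, -0.0278, 0.2472]
ee_rot: [0.698, 0.716, -0.002, -0.0]
ft_force: [1.3, -0.2, -0.0]
grip_width: 0.999
clock: 2.02
position: [0.5255, 0.2619, 0.2469]
ee_rot: [0.698, 0.716, -0.002, 0.0]
ft_force: [1.2, -1.3, -0.8]
grip_width: 1.002
```

```bash
python3 -m jog '[[[-0.004,-0.02,0],[0,0,-0.025],100],[[0,0,0],[0,0,0],100]]'; cat >>h.py <<'E'
def wrist():
    m=cams.camera_model("wrist");p,d=cams.camera("wrist");return m,p,d
def wcast(m,u,v,z):
    K=m["intrinsics"];V=m["view"];R=V[:3,:3];t=V[:3,3]
    a=np.array([(u-K[0,2])/K[0,0],(v-K[1,2])/K[1,1]]);r=np.hypot(*a)+1e-12
    d=R.T@np.r_[a/r*np.sin(r),np.cos(r)];c=-R.T@t
    return c+d*(z-c[2])/d[2]
E
python3 - <<'E'
from h import *
m,p,d=wrist();cv2.imwrite("pics/w1.png",p[:,:,::-1]);np.savez("w1.npz",p=p,d=d,K=m["intrinsics"],V=m["view"])
print(m)
E
```

```text
clock: 2.28
position: [0.5198, 0.2453, 0.246]
ee_rot: [0.705, 0.709, -0.002, -0.001]
ft_force: [-0.1, -0.2, 0.5]
grip_width: 0.998
{'intrinsics': array([[297.31863964,   0.        , 254.84117414],
       [  0.        , 297.31863964, 192.77533421],
       [  0.        ,   0.        ,   1.        ]]), 'view': array([[ 0.99997645,  0.00556024, -0.00402294, -0.52102483],
       [ 0.00653274, -0.95082018,  0.30967451,  0.19017738],
       [-0.00210322, -0.3096935 , -0.95083411,  0.45341795],
       [ 0.        ,  0.        ,  0.        ,  1.        ]])}
```

View pics/w1.png

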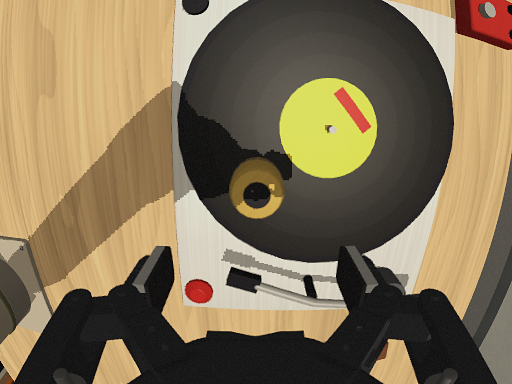

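The weight is in view: hole centre at about (256,194), outline about (229–286, 157–219). The spindle is at (330,128).

```bash
python3 - <<'E'
from h import *
f=np.load("w1.npz");m={"intrinsics":f["K"],"view":f["V"]};p=f["p"]
print('hole',wcast(m,256.5,193.5,.127),'spindle',wcast(m,330,128.5,.083))
hsv=cv2.cvtColor(p,cv2.COLOR_RGB2HSV);H,S,V=[hsv[...,i].astype(int) for i in range(3)]
mk=((V<70)).astype(np.uint8);sub=mk[180:208,240:274];k,l,st,ce=cv2.connectedComponentsWithStats(sub);print(st,ce+[240,180])
mk=((H>8)&(H<32)&(S>80)).astype(np.uint8)[140:230,215:300];k,l,st,ce=cv2.connectedComponentsWithStats(mk);print(st[1:4],)
i=1+np.argmax(st[1:,4]);mm=(l==i).astype(np.uint8);c=cv2.findContours(mm,0,1)[0];print(cv2.boundingRect(c[0]))
# base outline left/right edges at bottom (row ~ ) ; upper edge of base in image = far side
for uv in((229.5,188),(286,188)):print(wcast(m,*uv,.1))
print(np.linalg.norm(wcast(m,330,128.5,.083)[:2]-wcast(m,256.5,193.5,.127)[:2]))
E
```

```text
hole [0.52161742 0.24430477 0.127     ] spindle [0.59352328 0.29750637 0.083     ]
[[  0   0  34  28 406]
 [  3   2  28  26 546]] [[256.68472906 191.86206897]
 [256.36263736 194.71794872]]
[[  6   1   1   1   1]
 [ 66   0  19  29 361]
 [  1   5   1   1   1]]
(14, 17, 56, 62)
[0.49594217 0.24077849 0.1       ]
[0.549816   0.24115072 0.1       ]
0.08944754466447229
```

```bash
python3 -m jog '[[[0.0015,-0.003,-0.045],[0,0,0],100],[[0,0,-0.045],[0,0,0],100],[[0,0,-0.02],[0,0,0],100],[[0,0,-0.01],[0,0,0],100],[[0,0,0],[0,0,0],100]]'
```

```text
clock: 2.95
position: [0.523, 0.2405, 0.1244]
ee_rot: [0.706, 0.708, -0.0, -0.0]
ft_force: [0.9, 0.4, -0.1]
grip_width: 1.001
```

```bash
python3 -m jog '[[[-0.001,0.001,-0.009],[0,0,0],100],[[0,0,-0.005],[0,0,0],100],[[0,0,0],[0,0,0],80]]'; python3 - <<'E'
from h import *
m,p,d=wrist();cv2.imwrite("pics/w2.png",p[:,:,::-1])
E
```

```text
clock: 3.32
position: [0.5231, 0.2419, 0.1115]
ee_rot: [0.707, 0.708, 0.001, 0.0]
ft_force: [0.3, 0.1, -0.2]
grip_width: 0.819
```

View pics/w2.png

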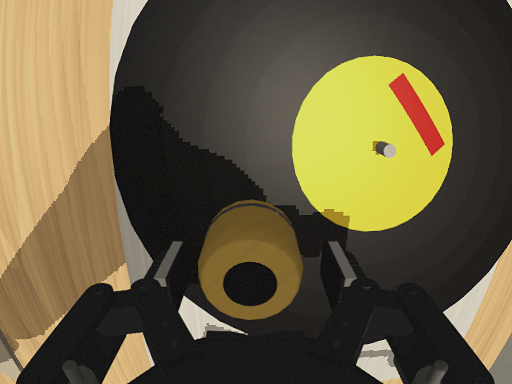

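The weight stands between the open jaws, centred at about u=250, with the pads at u≈175 and 335. Lowering a little, then closing.

```bash
python3 -m jog '[[[-0.001,0,-0.003],[0,0,0],70],[[0,0,0],[0,0,0],60],[[0,0,0],[0,0,0],50],[[0,0,0],[0,0,0],40],[[0,0,0],[0,0,0],40]]' 40;python3 -m jog '[[[0,0,0],[0,0,0],30],[[0,0,0],[0,0,0],30]]'
```

```text
clock: 4.0
position: [0.5222, 0.2422, 0.1093]
ee_rot: [0.707, 0.708, 0.002, 0.001]
ft_force: [-0.9, 0.0, 0.3]
grip_width: 0.57
clock: 4.25
position: [0.5222, 0.2421, 0.1093]
ee_rot: [0.707, 0.708, 0.002, 0.001]
ft_force: [-0.7, -0.4, 0.5]
grip_width: 0.571
```

```bash
python3 -m jog '[[[0,0,0.01],[0,0,0],30],[[0,0,0.02],[0,0,0],30],[[0,0,0.03],[0,0,0],30],[[0,0,0.03],[0,0,0],30],[[0,0,0.03],[0,0,0],30]]'; python3 - <<'E'
from h import *
m,p,d=wrist();cv2.imwrite("pics/w3.png",p[:,:,::-1])
E
```

```text
clock: 4.88
position: [0.5202, 0.2415, 0.2341]
ee_rot: [0.706, 0.708, -0.0, -0.0]
ft_force: [0.3, -0.3, -3.5]
grip_width: 0.572
```

View pics/w3.png

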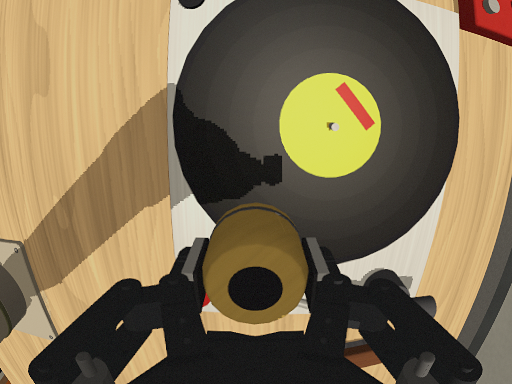

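The weight is held (0.57 opening, -3.5 N on the wrist). Carrying it high past the case, so the wrist camera can see the coaster ahead.

```bash
for i in 1 2; do echo; done; python3 -m jog '[[[0,-0.03,0.01],[0,0,0],30],[[0,-0.05,0],[0,0,0],30],[[0,-0.06,0],[0,0,0],30],[[0,-0.06,0],[0,0,0],30],[[0,-0.06,0],[0,0,0],30]]'; python3 -m jog '[[[0,-0.06,0],[0,0,0],30],[[0,-0.06,0],[0,0,0],30],[[0,-0.06,0],[0,0,0],30],[[0,-0.06,0],[0,0,0],30],[[0,-0.06,0],[0,0,0],30]]';python3 -m jog '[[[0,-0.06,0],[0,0,0],30],[[0,-0.06,0],[0,0,0],30],[[0,-0.06,0],[0,0,0],30],[[0,-0.04,0],[0,0,0],30],[[0,-0.02,0],[0,0,0],30]]'
```

```text
clock: 5.55
position: [0.5198, -0.0173, 0.2547]
ee_rot: [0.702, 0.712, 0.006, 0.002]
ft_force: [1.1, -0.5, -3.6]
grip_width: 0.569
clock: 6.18
position: [0.5185, -0.3258, 0.2595]
ee_rot: [0.701, 0.713, 0.007, 0.005]
ft_force: [1.6, -0.1, -3.3]
grip_width: 0.572
clock: 6.8
position: [0.5157, -0.5764, 0.2616]
ee_rot: [0.702, 0.713, 0.008, 0.006]
ft_force: [0.5, -0.5, -4.3]
grip_width: 0.574
```

```bash
python3 - <<'E'
from h import *
from workcell import sensors
from scipy.spatial.transform import Rotation as R
m,p,d=wrist();cv2.imwrite("pics/w4.png",p[:,:,::-1]);np.savez("w4.npz",p=p,K=m["intrinsics"],V=m["view"])
o=sensors.get_obs();q=R.from_quat(o["ee_rot"]);t=R.from_matrix(np.array([[0,1,0],[1,0,0],[0,0,-1.]]));print((t*q.inv()).as_rotvec(),q.as_matrix().round(3),o["position"])
hsv=cv2.cvtColor(p,cv2.COLOR_RGB2HSV);H,S,V=[hsv[...,i].astype(int) for i in range(3)]
mk=((H>45)&(H<90)&(S>80)).astype(np.uint8)
c=max(cv2.findContours(mk,0,1)[0],key=cv2.contourArea)[:,0];print(c.min(0),c.max(0))
P=np.array([wcast(m,u,v,.005)[:2] for u,v in c])
A=np.c_[2*P,np.ones(len(P))];s=np.linalg.lstsq(A,(P**2).sum(1),rcond=None)[0];print('lsq',s[:2],np.sqrt(s[2]+s[:2]@s[:2]),cv2.minEnclosingCircle((P*1000).astype(np.float32)))
E
```

```text
[-0.00156906  0.01791587 -0.01355001] [[-0.014  1.     0.018]
 [ 1.     0.014  0.002]
 [ 0.001  0.018 -1.   ]] [ 0.51450728 -0.57858701  0.26092172]
[207  38] [285 114]
lsq [ 0.50917774 -0.46625093] 0.048858885687966 ((509.0882263183594, -466.2590637207031), 49.58700942993164)
```

View pics/w4.png

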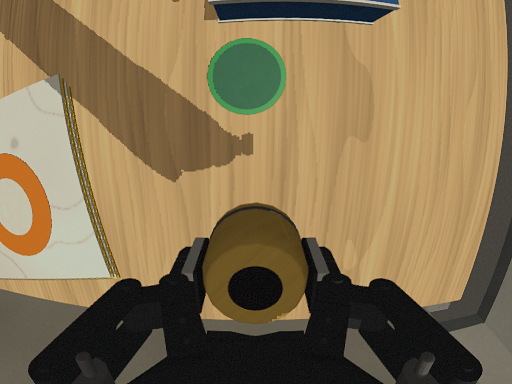

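The coaster is at (0.5095, -0.4663), seen whole at (247,77). Moving over it, levelling the tool and descending.

```bash
python3 -m jog '[[[-0.005,0.05,0],[0,0.018,-0.013],30],[[0,0.04,0],[0,0,0],30],[[0,0.022,0],[0,0,0],30],[[0,0,0],[0,0,0],30]]'; python3 - <<'E'
from workcell import sensors
print(sensors.get_obs()["position"],sensors.get_obs()["ee_rot"])
E
```

```text
clock: 7.35
position: [0.5091, -0.4629, 0.2606]
ee_rot: [0.707, 0.707, 0.002, -0.002]
ft_force: [0.3, -0.6, -3.3]
grip_width: 0.57
[ 0.50905953 -0.46291956  0.26056136] [ 0.70702882  0.70718098  0.00173496 -0.00151619]
```

```bash
python3 -m jog '[[[0.0005,-0.0035,-0.05],[0,0,0],30],[[0,0,-0.05],[0,0,0],30],[[0,0,-0.05],[0,0,0],30],[[0,0,-0.03],[0,0,0],30],[[0,0,0],[0,0,0],30]]'; python3 - <<'E'
from workcell import sensors
print(sensors.get_obs()["position"],sensors.get_obs()["ee_rot"])
E
```

```text
clock: 7.98
position: [0.5084, -0.4701, 0.0784]
ee_rot: [0.708, 0.706, 0.002, 0.001]
ft_force: [-0.2, -0.5, -3.4]
grip_width: 0.568
[ 0.50843039 -0.47012148  0.07836308] [0.70793361 0.70627682 0.00150239 0.00089218]
```

```bash
python3 -m jog '[[[0.001,0.004,-0.02],[0,0,0],30],[[0,0,-0.016],[0,0,0],30],[[0,0,-0.004],[0,0,0],30],[[0,0,0],[0,0,0],30]]'; python3 -m jog '[[[0,0,-0.002],[0,0,0],30],[[0,0,0],[0,0,0],30]]'
```

```text
clock: 8.48
position: [0.5111, -0.4679, 0.0397]
ee_rot: [0.708, 0.706, 0.002, 0.004]
ft_force: [0.1, 0.3, -3.4]
grip_width: 0.571
clock: 8.72
position: [0.5116, -0.4684, 0.0389]
ee_rot: [0.708, 0.706, 0.002, 0.004]
ft_force: [0.8, -0.4, -3.2]
grip_width: 0.569
```

```bash
python3 -m jog '[[[-0.001,0.002,-0.005],[0,0,0],30],[[0,0,0],[0,0,0],30]]'; python3 -m jog '[[[0,0,-0.003],[0,0,0],30],[[0,0,0],[0,0,0],30]]'
```

```text
clock: 8.98
position: [0.5107, -0.4663, 0.034]
ee_rot: [0.708, 0.706, 0.002, 0.005]
ft_force: [-0.2, -0.3, -3.3]
grip_width: 0.568
clock: 9.22
position: [0.5111, -0.4668, 0.0316]
ee_rot: [0.708, 0.706, 0.002, 0.006]
ft_force: [0.1, 0.6, -2.2]
grip_width: 0.571
```

```bash
python3 -m jog '[[[0,0,-0.001],[0,0,0],30],[[0,0,0],[0,0,0],30]]'; python3 -m jog '[[[0,0,-0.001],[0,0,0],30],[[0,0,0],[0,0,0],30]]'
```

```text
clock: 9.48
position: [0.5112, -0.4668, 0.0316]
ee_rot: [0.708, 0.706, 0.002, 0.006]
ft_force: [-1.1, 0.5, -2.6]
grip_width: 0.574
clock: 9.72
position: [0.5112, -0.4669, 0.0315]
ee_rot: [0.708, 0.706, 0.001, 0.006]
ft_force: [-1.0, 1.3, -1.3]
grip_width: 0.572
```

Contact is felt at z≈0.0315. Releasing slowly.

```bash
python3 -m jog '[[[0,0,-0.001],[0,0,0],60],[[0,0,0],[0,0,0],65],[[0,0,0],[0,0,0],75],[[0,0,0],[0,0,0],90],[[0,0,0],[0,0,0],100]]' 20; python3 -m jog '[[[0,0,0],[0,0,0],100],[[0,0,0],[0,0,0],100],[[0,0,0.01],[0,0,0],100],[[0,0,0.03],[0,0,0],100],[[0,0,0.04],[0,0,0],100]]';python3 - <<'E'
from h import *
m,p,d=wrist();cv2.imwrite("pics/w5.png",p[:,:,::-1])
E
```

```text
clock: 10.35
position: [0.512, -0.4674, 0.0305]
ee_rot: [0.708, 0.706, 0.002, 0.007]
ft_force: [-0.5, -0.6, 0.8]
grip_width: 1.0
clock: 10.98
position: [0.5104, -0.4661, 0.1102]
ee_rot: [0.708, 0.706, 0.002, 0.004]
ft_force: [0.1, -0.1, -0.2]
grip_width: 0.999
```

View pics/w5.png

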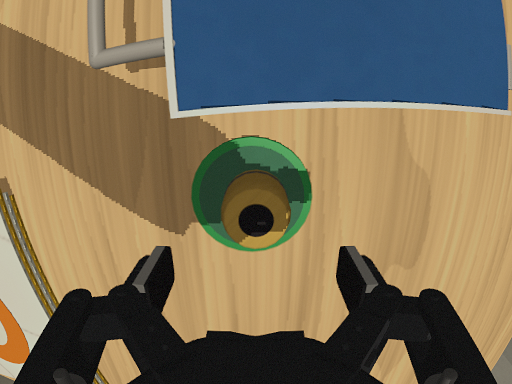

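The weight stands upright on the coaster (hole at (256,221), coaster centred at (252,193)). Moving up and to the handle side to measure the bar.

```bash
python3 -m jog '[[[0,0,0.05],[0,0,0],100],[[0,0,0.05],[0,0,0],100],[[-0.03,0,0.02],[0,0,0],100],[[-0.03,0,0],[0,0,0],100],[[-0.02,0.03,0],[0,0,0],100]]' 30; python3 -m jog '[[[-0.005,0.03,0],[-0.004,-0.005,0.05],100],[[0,0,0],[0,0,0],100],[[0,0,0],[0,0,0],100]]'
python3 - <<'E'
from h import *
from workcell import sensors
print(sensors.get_obs()["position"],sensors.get_obs()["ee_rot"])
m,p,d=wrist();cv2.imwrite("pics/w6.png",p[:,:,::-1]);np.savez("w6.npz",p=p,d=d,K=m["intrinsics"],V=m["view"])
E
```

```text
clock: 11.65
position: [0.432, -0.4383, 0.2465]
ee_rot: [0.708, 0.706, 0.002, 0.012]
ft_force: [0.5, -0.1, -0.2]
grip_width: 1.002
clock: 12.02
position: [0.426, -0.4072, 0.2496]
ee_rot: [0.69, 0.723, 0.002, 0.017]
ft_force: [0.3, -0.3, 0.0]
grip_width: 1.003
[ 0.42599468 -0.40716399  0.24956298] [0.69014321 0.72346778 0.0021995  0.01708458]
```

View pics/w6.png

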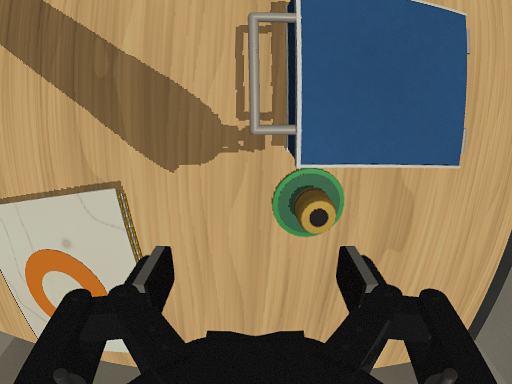

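The bar runs from about (252,15) to (255,131). The weight stands on the coaster: hole at (318,217), coaster centred at (308,203).

```bash
python3 - <<'E'
from h import *
from workcell import sensors
from scipy.spatial.transform import Rotation as R
f=np.load("w6.npz");m={"intrinsics":f["K"],"view":f["V"]};p=f["p"]
g=cv2.cvtColor(p,cv2.COLOR_RGB2GRAY)
a=wcast(m,252.5,16,.089);b=wcast(m,255,131,.089);print(a,b,(a+b)/2,a-b,np.degrees(np.arctan2(-(a-b)[0],(a-b)[1])))
print('lid front edge',wcast(m,298,20,.09),wcast(m,298,165,.09),wcast(m,460,165,.09))
print('weight hole',wcast(m,318,217,.049))
hsv=cv2.cvtColor(p,cv2.COLOR_RGB2HSV);H,S,V=[hsv[...,i].astype(int) for i in range(3)]
mk=((H>45)&(H<90)&(S>80)).astype(np.uint8)
c=cv2.convexHull(max(cv2.findContours(mk,0,1)[0],key=cv2.contourArea))[:,0]
P=np.array([wcast(m,u,v,.005)[:2] for u,v in c]);print('coaster',cv2.minEnclosingCircle((P*1000).astype(np.float32)))
q=R.from_quat(sensors.get_obs()["ee_rot"])
for yaw in(0,.04,.06):
  t=R.from_euler('z',yaw)*R.from_matrix(np.array([[0,1,0],[1,0,0],[0,0,-1.]]));print(yaw,(t*q.inv()).as_rotvec().round(4))
E
```

```text
[ 0.42165442 -0.2508024   0.089     ] [ 0.42925338 -0.36194282  0.089     ] [ 0.4254539  -0.30637261  0.089     ] [-0.00759895  0.11114042  0.        ] 3.9113701828273704
lid front edge [ 0.46421492 -0.25165244  0.09      ] [ 0.47320792 -0.39328376  0.09      ] [ 0.67412406 -0.37973567  0.09      ]
weight hole [ 0.51193343 -0.46631527  0.049     ]
coaster ((509.1955261230469, -465.4036865234375), 49.9194450378418)
0 [ 0.0208  0.0275 -0.0475]
0.04 [ 0.0202  0.0279 -0.0075]
0.06 [0.0199 0.0281 0.0125]
```

```bash
python3 -m jog '[[[0,0.05,0],[0.02,0.028,0.017],60],[[0,0.035,0],[0,0,0],48],[[0,0.012,0],[0,0,0],48],[[0,0,0],[0,0,0],48]]'
python3 - <<'E'
from workcell import sensors
from scipy.spatial.transform import Rotation as R
import numpy as np
o=sensors.get_obs();q=R.from_quat(o["ee_rot"]);print(o["position"])
t=R.from_euler('z',.065)*R.from_matrix(np.array([[0,1,0],[1,0,0],[0,0,-1.]]));print((t*q.inv()).as_rotvec().round(4))
E
```

```text
clock: 12.58
position: [0.4267, -0.311, 0.2492]
ee_rot: [0.685, 0.728, 0.0, -0.0]
ft_force: [0.2, 0.3, 1.1]
grip_width: 0.475
[ 0.42665546 -0.31101504  0.24923089]
[-0.0011 -0.0002  0.0044]
```

```bash
python3 -m jog '[[[-0.001,0.004,-0.05],[0,0,0],48],[[0,0,-0.04],[0,0,0],48],[[0,0,-0.02],[0,0,0],48],[[0,0,0],[0,0,0],48]]'
python3 - <<'E'
from h import *
m,p,d=wrist();cv2.imwrite("pics/w7.png",p[:,:,::-1])
E
```

```text
clock: 13.08
position: [0.425, -0.3138, 0.1363]
ee_rot: [0.688, 0.726, 0.0, 0.001]
ft_force: [0.8, 0.1, 0.4]
grip_width: 0.479
```

View pics/w7.png

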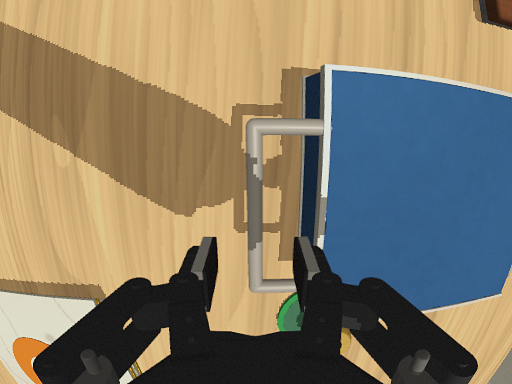

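The bar (u≈255) is centred between the finger pads (u≈215 and 295). Descending around it.

```bash
python3 -m jog '[[[0,0.007,-0.015],[0,0,0],42],[[0,0,-0.015],[0,0,0],42],[[0,0,-0.01],[0,0,0],42],[[0,0,0],[0,0,0],42]]'
```

```text
clock: 13.62
position: [0.4263, -0.3081, 0.0964]
ee_rot: [0.688, 0.725, 0.0, 0.003]
ft_force: [-0.2, -0.2, 0.8]
grip_width: 0.425
```

```bash
python3 -m jog '[[[0,0,-0.002],[0,0,0],30],[[0,0,0],[0,0,0],20],[[0,0,0],[0,0,0],10],[[0,0,0],[0,0,0],5],[[0,0,0],[0,0,0],5]]' 50; python3 -m jog '[[[0,0,0],[0,0,0],5],[[0,0,0],[0,0,0],5]]'
```

```text
clock: 14.25
position: [0.4246, -0.3085, 0.095]
ee_rot: [0.689, 0.725, -0.001, 0.002]
ft_force: [-0.2, -0.1, -1.0]
grip_width: 0.09
clock: 14.5
position: [0.4246, -0.3085, 0.095]
ee_rot: [0.689, 0.725, -0.001, 0.002]
ft_force: [-0.8, -0.8, -1.3]
grip_width: 0.09
```

The bar is gripped (0.09 ≈ 8–10 mm). Raising along the arc about the hinge.

```bash
python3 -m jog '[[[0.001,0,0.018],[0,0,0],5],[[0.003,0,0.021],[0,0,0],5],[[0.005,0,0.021],[0,0,0],5],[[0.006,0,0.02],[0,0,0],5],[[0,0,0],[0,0,0],5]]' 60
```

```text
clock: 15.12
position: [0.4416, -0.3074, 0.1812]
ee_rot: [0.688, 0.726, 0.0, 0.003]
ft_force: [-0.2, -0.1, -1.7]
grip_width: 0.086
```

```bash
python3 -m jog '[[[0.009,0.0005,0.0185],[0,0,0],5],[[0.01,0.0005,0.0185],[0,0,0],5],[[0.012,0.001,0.0175],[0,0,0],5],[[0.013,0.001,0.016],[0,0,0],5],[[0,0,0],[0,0,0],5]]'
```

```text
clock: 15.75
position: [0.4832, -0.3049, 0.2516]
ee_rot: [0.689, 0.725, -0.001, 0.001]
ft_force: [-1.4, -0.2, -0.8]
grip_width: 0.085
```

```bash
python3 -m jog '[[[0.012,0.0007,0.011],[0,0,0],5],[[0.012,0.0007,0.01],[0,0,0],5],[[0.007,0.0005,0.006],[0,0,0],5],[[0,0,0],[0,0,0],5],[[0,0,0],[0,0,0],5]]'; python3 - <<'E'
from h import *
for n in("scene","top"):
    m=cams.camera_model(n);p,d=cams.camera(n);cv2.imwrite(f"pics/{n}1.png",p[:,:,::-1]);np.savez(f"{n}1.npz",p=p,d=d)
    C=cloud(m,d);hsv=cv2.cvtColor(p,cv2.COLOR_RGB2HSV);H,S,V=[hsv[...,i].astype(int) for i in range(3)]
    X,Y,Z=C[...,0],C[...,1],C[...,2]
    mk=(H>95)&(H<130)&(S>90)&(Z>.1)&(Z<.26)&(Y<-.2)&(Y>-.4)
    q=C[mk];c=q.mean(0);u,s,vt=np.linalg.svd(q-c);nn=vt[2]*np.sign(vt[2][2]);print(n,len(q),'lid normal',nn,'angle',np.degrees(np.arccos(nn[2])),s)
E
```

```text
clock: 16.38
position: [0.5065, -0.3035, 0.2755]
ee_rot: [0.69, 0.724, -0.006, -0.006]
ft_force: [-2.7, 0.5, 0.6]
grip_width: 0.084
scene 5263 lid normal [0.73190389 0.04709797 0.67977826] angle 47.17368219523331 [3.72659086 3.61698648 0.13367964]
top 1939 lid normal [0.7333604  0.04603288 0.67827981] angle 47.290632670470245 [2.40634138 1.70692408 0.03079404]
```

View pics/scene1.png

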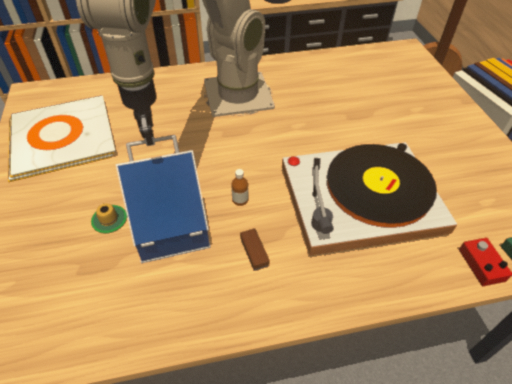

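View pics/top1.png

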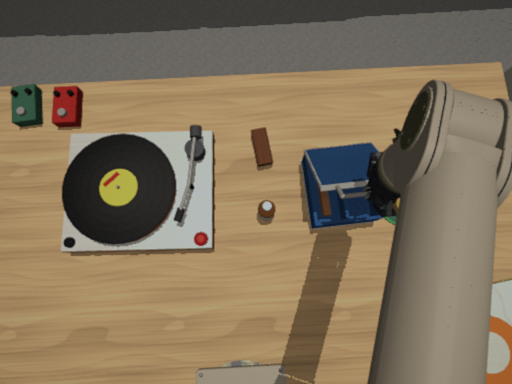

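Both views put the lid at about 47°. The weight is still on the coaster (scene 105,213), and the bottle and brush haven't moved. Nudging up by 3°.

```bash
python3 -m jog '[[[0.007,0.0003,0.006],[0,0,0],5],[[0.005,0.0003,0.004],[0,0,0],5],[[0,0,0],[0,0,0],5],[[0,0,0],[0,0,0],5]]'; python3 - <<'E'
from h import *
from workcell import sensors
for n in("scene","top"):
    m=cams.camera_model(n);p,d=cams.camera(n);cv2.imwrite(f"pics/{n}2.png",p[:,:,::-1])
    C=cloud(m,d);hsv=cv2.cvtColor(p,cv2.COLOR_RGB2HSV);H,S,V=[hsv[...,i].astype(int) for i in range(3)]
    X,Y,Z=C[...,0],C[...,1],C[...,2]
    mk=(H>95)&(H<130)&(S>90)&(Z>.1)&(Z<.26)&(Y<-.2)&(Y>-.4)
    q=C[mk];c=q.mean(0);u,s,vt=np.linalg.svd(q-c);nn=vt[2]*np.sign(vt[2][2]);print(n,len(q),'angle',np.degrees(np.arccos(nn[2])))
    if n=="scene":
        mk=(H>8)&(H<32)&(S>80)&(Z>.015)&(Z<.06)&(Y<-.42)&(Y>-.52)&(X>.45)&(X<.57);q=C[mk];print('weight',len(q),q.min(0),q.max(0))
    p0=np.load(n+"0.npz")["p"]
    df=(np.abs(p.astype(int)-p0).sum(2)>60)
    for nm,bx in(('scene',{'bottle':(228,165,252,208),'brush':(238,226,272,272),'adapter':(285,152,302,168)}),('top',{'bottle':(254,195,278,224),'brush':(248,125,274,170),'adapter':(190,230,212,248)})):
        if nm==n:
            for k,(a,b,c2,d2) in bx.items():print(k,'changed px',df[b:d2,a:c2].sum())
o=sensors.get_obs();print(o["position"],o["ft_force"],o["grip_width"],abs(o["joint_velocities"]).max())
E
```

```text
clock: 16.98
position: [0.5186, -0.3028, 0.2857]
ee_rot: [0.69, 0.724, -0.006, -0.006]
ft_force: [-3.8, 1.9, 1.7]
grip_width: 0.08
scene 5287 angle 50.904684422087136
weight 325 [ 0.48837451 -0.49217262  0.01500275] [ 0.53916446 -0.44294454  0.05258496]
bottle changed px 0
brush changed px 0
adapter changed px 0
top 1650 angle 50.994273408453665
bottle changed px 0
brush changed px 0
adapter changed px 0
[ 0.51854042 -0.30279126  0.28562258] [-3.62646304  0.92195821  2.25572574] 0.08398949460414228 0.002301855900631972
```

```bash
python3 -m jog '[[[0,0,0],[0,0,0],5],[[0,0,0],[0,0,0],5],[[0,0,0],[0,0,0],5],[[0,0,0],[0,0,0],5],[[0,0,0],[0,0,0],5]]'; python3 - <<'E'
from h import *
from workcell import manip
n="scene";m=cams.camera_model(n);p,d=cams.camera(n)
C=cloud(m,d);hsv=cv2.cvtColor(p,cv2.COLOR_RGB2HSV);H,S,V=[hsv[...,i].astype(int) for i in range(3)]
X,Y,Z=C[...,0],C[...,1],C[...,2]
q=C[(H>95)&(H<130)&(S>90)&(Z>.1)&(Z<.26)&(Y<-.2)&(Y>-.4)];u,s,vt=np.linalg.svd(q-q.mean(0));a=np.degrees(np.arccos(abs(vt[2][2])));print(a)
if 48.5<a<52:print(manip.hand_in())
E
```

```text
clock: 17.7
position: [0.5183, -0.3028, 0.2855]
ee_rot: [0.69, 0.724, -0.006, -0.007]
ft_force: [-4.1, 0.3, 1.6]
grip_width: 0.089
50.89222095755224
the job is handed in; nothing more can be done
None
```

I lifted the record weight off the record, set it upright on the green coaster and released it. Then I raised the case lid by its handle and handed the job in at about 17.8 s while still holding it open.

- **Lid:** the last scene view put it at 50.9°, unchanged over the final 0.6 s. An earlier top view agreed within 0.1°. The handle bar slipped about 3 mm in the grip on the way up but was still held.
- **Weight:** it stood upright within about 3 mm of the coaster's centre. The last look, with the lid open, still showed it upright there.
- **Bystanders:** the bottle, adapter and brush showed no changed pixels against the starting pictures in both fixed views.

No check failed or disagreed. The hand-in gave no verdict.

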